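# Load a module through the spring gate of a test station

## Robot

A 7-joint arm with a two-finger parallel gripper is mounted at the origin on the work surface. World frame = base frame: x ahead of the robot, y to its left, z up, the work surface at z = 0. Lengths are in mm, angles in rad, forces in N, time in s.
With the tool pointing down it reaches from about 400 to 875 mm from the base axis. Payload 19.3 kg.
Tool frame: the origin (TCP) lies at the very end of the fingers, on their centre line; the grasp point (between the pads) lies 19 mm behind it (grip_point_offset is the z of the grasp point in the tool frame, in mm); z points along the fingers, x is the direction in which the jaws open and shut, and the axes are right-handed (so a half turn about z gives the same grasp; the last joint's range is limited). The gripper opens to 85 mm and grips with 20 to 120 N. Pads are 22 mm wide; open, the fingers measure 114 mm over their backs; the gripper's body (76 mm by 85 mm) begins 54 mm behind the grasp point. The pads swing forward as they close: fully open they stand 13 mm farther back than shut.
Start: joints at [-1.42, 0.521, -0.036, 1.599, 0.021, 1.021, -0.113], TCP at [136.901, 609.814, 231.291] pointing down, gripper open.
Joint ranges: [-2.91, 2.91], [-0.3, 2.13], [-1.5, 1.42], [0.17, 2.43], [-1.26, 4.41], [0.16, 1.93], [-2.52, 2.52]. Speed limits (rad/s): [1.89, 1.89, 2.39, 2.39, 3.01, 3.01, 3.01].

## Interface

Orientations are given as a 3x3 rotation matrix whose columns are the frame's x, y, z axes.
In Python, from workcell import movep, movel, goto_joints, open_gripper, clamp, wait, inverse_kinematics, read_state, camera, PlanningError, finish_job, grip_point_offset gives the robot as it stands. Calls block until the motion is done:
- movep(position, orientation): joint-space move of the TCP to a pose.
- movel(position, frame=None, max_speed=150, guard=None): straight line of the TCP; frame=None keeps the orientation; max_speed is the mean speed in mm/s. With guard (N) it stops when the force on the tool has changed by that much, and returns True; else False.
- goto_joints(angles): joint-space move.
- open_gripper() and clamp(): open the fingers fully, or close them until they stop; the grip force is fixed at half the most.
- wait(seconds).
- inverse_kinematics(position, orientation): joint angles nearest the present ones, or None.
- read_state(): the state.
- camera(name): name is "scene" or "top" or "wrist"; returns a dict with "image" (384x512x3 uint8, blue, green, red), "range_z" (384x512 float32, mm along the optical axis (not along the pixel's ray), 0 where there is no reading), "fx", "fy", "cx", "cy" (pixels), "cam_to_world" (4x4, takes a point from camera to world coordinates). Camera axes: x right, y up, looking along -z (the intrinsics and any distortion apply to the point x, -y, -z); pixel columns grow to the right and rows downward; lengths in mm; the calibration is good to about 2 mm. The wrist camera is an equidistant fisheye: a pixel r from the principal point sees the ray r / f radians off the axis. A picture is of the moment at which its call begins.
A pose or a line that the arm cannot do raises PlanningError and nothing moves.
- finish_job(): hands the job in, once; it reports no verdict.
The state is a dict: "time": time; "qpos": joint angles; "qvel": joint speeds; "joint_efforts": joint torques, N m; "eef_pos": TCP position; "tool_rot": TCP orientation; "ft_force": force on the tool from outside, world axes, zero at the start; "torque": the same for the moment, N m; "finger_gap": finger opening in mm.
Only numpy, scipy, OpenCV 4.12 (cv2) and the standard library are available. Lean on these libraries where they do the work, as an engineer would, in place of code of your own. Each camera call takes 0.05 s, during which the arm holds its last target.

## Task

Pick the grey module off the round plate and set it down in the wide infeed end of the test station's lane, upright and lengthwise, and let go. Then push it from behind along the lane and through the spring flap gate until you feel it press the hidden spring contact block in by about 4 mm; press gently without forcing anything, never to the block's end. Ease back slowly and withdraw so that the gate closes behind the module, and leave the bench's other things alone.

Things in the scene. Friction and masses are not known exactly. Their poses are not given: they have to be found in the camera images.
- module_mid (a point): centre (half-way up, 19 mm above its underside) of the loose grey plastic module, a plain block 60 mm long (its x axis) x 50 mm wide (y) x 38 mm high, about 0.11 to 0.22 kg, with a round black lens and brass terminals on top. Stands upright on the round plate at the start. Either end may go first into the lane.
- plate: fixed round metal assembly plate, 170 mm across and 6 mm high, on which the module stands; origin at the centre of its underside, on the table
- station: fixed test station: a straight lane on a 6 mm thick black base plate (lane floor 6 mm above the table), x=-150 to 190 mm. Origin on the table under the middle of the gate; +x is the push direction, +y left of it, +z up. At x=0 two gate posts, tops 52 mm above the table, leave an opening from y=-27 to +30 mm.
- infeed (a point): middle of the wide infeed, on the lane floor, 100 mm before the gate; axes as the station's. From 150 to 60 mm before the gate the rails stand 62 mm apart; they narrow to 54 mm at 30 mm before it and stay so up to it. Rails 8 mm thick, tops 24 mm above the table, open above.
- hood_edge (a point): middle of the hood's front top edge, 100 mm beyond the gate. Before it the chamber is open above: walls 52 mm above the table, right wall face at y=-27 mm, on the left a pocket for the open flap to y=42 mm, then from about x=80 mm a guide at y=28 mm. The hood (underside 52, top 57, connector on it 63 mm above the table) covers x=100 to 190 mm and hides the contact block.
- flap (a joint): spring flap door in the gate: steel plate 3 mm thick, 58 mm wide, 9 to 45 mm above the table. Value in rad: 0 closed, grows as it swings inward (+x) to at most 1.65; never outward. Pushing the module through takes some 5 to 8 N, unevenly, and as the rear end passes it drops onto the pusher with a jerk. It sweeps to 62 mm beyond the gate and shuts by itself once the module's rear end and the pusher are clear.
- hinge (a point): top of the flap's upright hinge at the left post, 2 mm beyond the gate line, 34 mm left of the lane's middle, 45 mm above the table
- block (a joint): hidden contact block. Value in m: 0 out, grows as pressed in (+x), end at 0.008. Gives at 3 N, then 2 N more per mm (11 N at 4 mm), plus 1 to 3 N of sliding friction. Its free face lies 128 to 148 mm beyond the gate, different each time and told by no reading: feel for it. It springs back, pushing the module back with it: ease back slowly before lifting. The rear then clears the flap.
- screwdriver_mid (a point): loose black-handled screwdriver lying on the bench, 170 mm long, a bystander; point 10 mm above the table under its middle
- cover: loose white open housing cover 70 x 55 x 22 mm, a bystander; origin at the centre of its underside
- cup: loose shallow steel bowl 72 mm across and 45 mm high, a bystander; origin at the centre of its underside
Mind the look-alikes: they are no part of the job. Leave any orange or pink look-alike of the part that bears module_mid alone.

How it is judged (in metres and radians):
On the way, in this order (a step that is already met when the one before it is completed fails the run):
1. the module stands in the infeed lane in front of the closed gate, upright, lengthwise and let go (x of module_mid in the frame of station between -0.14 and -0.045 m and y of module_mid in the frame of station between -0.01 and 0.01 m and z of module_mid in the frame of station between 0.022 and 0.028 m and angle between the x axis of module_mid and the x axis of station, either way round below 0.2 rad and angle between module_mid's own z axis and vertical below 0.08 rad and contact force between the fingers and module below 0.3 N and value of joint flap below 0.1 rad), for 0.15 s.
2. the module has been pushed through the gate and presses the contact block in by 2 mm or more (x of module_mid in the frame of station above 0.09 m and value of joint block above 0.002 m), for 0.2 s.
At the end, for the whole second after the job is handed in: the module stands upright on the chamber floor, its centre 92 to 124 mm beyond the gate and within 12 mm of the lane's middle, at rest; the flap is closed (under 0.1 rad) behind it and the contact block is back out (under 1 mm) (x of module_mid in the frame of station between 0.092 and 0.124 m and y of module_mid in the frame of station between -0.012 and 0.012 m and z of module_mid in the frame of station between 0.022 and 0.028 m and angle between module_mid's own z axis and vertical below 0.08 rad and value of joint flap below 0.1 rad and value of joint block below 0.001 m and linear speed of module below 0.01 m/s); the robot touches nothing.
It fails at once if the contact block is pressed in more than 6 mm (over-pressed) (value of joint block above 0.006 m).
It fails at once if the module presses or jams against the station with more than 25 N (contact force between module and station above 25 N).
It fails at once if the robot presses on the station with more than 20 N (contact force between the arm and station above 20 N).
It fails at once if the fingers press on the station with more than 20 N (contact force between the fingers and station above 20 N).
It fails at once if a bystander is moved by more than 20 mm (distance of any of screwdriver_mid, cover, cup from where it was at the start of the episode above 0.02 m).
It also fails if it takes over 72 s, if anything falls off the work surface, if the arm or the gripper's body presses on something with over 40 N, if the wrist force passes 120 N, or if a joint passes its speed limit or range.

## Working session

There is one attempt and no reset: what is moved stays moved. The work goes in short steps, each a Python script; the robot and the scene stay as the last script left them, time stands still between calls to the robot, and variables do not carry over. Pictures are saved under pics/ and viewed, and the job is handed in when it is done.

```bash
mkdir -p pics; ls
python3 - <<'E'
from workcell import *
import cv2,numpy as np
s=read_state();print(s)
for n in("scene","top","wrist"):
    c=camera(n);cv2.imwrite(f"pics/a_{n}.png",c["image"]);np.savez(f"pics/a_{n}.npz",**c)
    print(n,c["fx"],c["fy"],c["cx"],c["cy"],np.round(c["cam_to_world"],3).tolist(),[k for k in c])
print(grip_point_offset)
E
```

```text
pics
{'time': 0.0, 'qpos': array([-1.42016676,  0.52201654, -0.03633588,  1.60002091,  0.02119002,
        1.0211084 , -0.11282078]), 'qvel': array([-7.78232159e-04,  8.83361375e-04,  7.66224092e-04, -9.27506464e-04,
        6.62768536e-04,  6.10835896e-04,  9.45545185e-05]), 'joint_efforts': array([-1.92069347e-03, -9.27109909e+01,  1.97904512e+00, -3.69920862e+01,
        1.76479697e-02,  8.13380844e-03, -2.13418923e-05]), 'eef_pos': array([136.85236032, 609.47309275, 230.7194455 ]), 'tool_rot': array([[ 2.19066709e-01,  9.75709866e-01, -1.85458978e-04],
       [ 9.75709187e-01, -2.19066776e-01, -1.15377100e-03],
       [-1.16637365e-03,  7.17987870e-05, -9.99999317e-01]]), 'ft_force': array([-0.22139516, -0.28248922, -0.17023059]), 'torque': array([-0.01221006, -0.03285716,  0.0230354 ]), 'finger_gap': 85.19850939758494}
scene 409.1234861738663 409.1234861738663 251.63060390302317 190.72734400317842 [[0.805, -0.423, 0.417, 933.031], [0.594, 0.569, -0.569, -625.216], [0.003, 0.705, 0.709, 751.541], [0.0, 0.0, 0.0, 1.0]] ['image', 'range_z', 'fx', 'fy', 'cx', 'cy', 'cam_to_world']
top 431.30655152427744 431.30655152427744 252.76342676738798 192.57126388385058 [[-0.031, 0.986, -0.166, 381.029], [-0.999, -0.028, 0.018, -39.632], [0.013, 0.167, 0.986, 1054.665], [0.0, 0.0, 0.0, 1.0]] ['image', 'range_z', 'fx', 'fy', 'cx', 'cy', 'cam_to_world']
wrist 297.3186396354542 297.3186396354542 250.57164952585123 190.76384105691866 [[0.219, -0.925, -0.31, 56.954], [0.976, 0.208, 0.068, 627.094], [0.002, -0.317, 0.948, 374.302], [0.0, 0.0, 0.0, 1.0]] ['image', 'range_z', 'fx', 'fy', 'cx', 'cy', 'cam_to_world']
-18.700000000000003
```

View pics/a_scene.png

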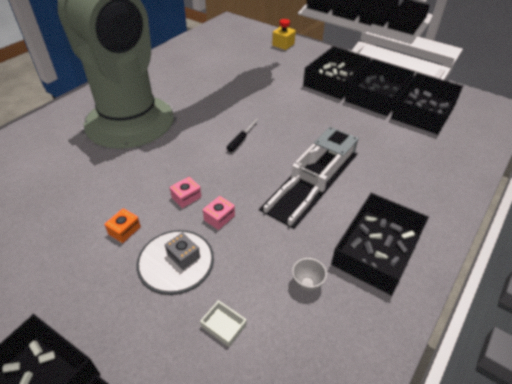

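View pics/a_top.png

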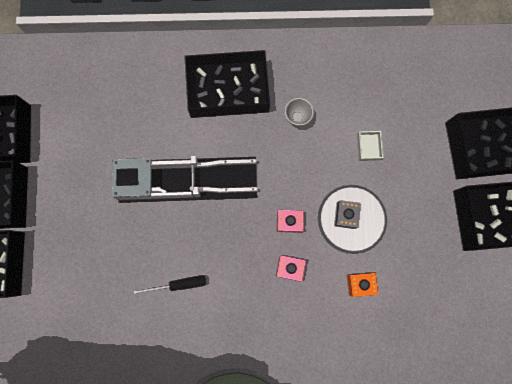

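View pics/a_wrist.png

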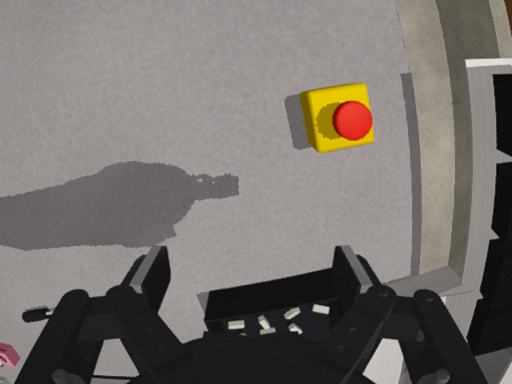

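The scene view shows the grey module on the round plate near (182,250) and the station near (315,170). In the top view the module is at (348,214) on the plate (352,219), and the station runs from the infeed at (258,175) to the hood at (130,178). Pink and orange look-alikes sit at (291,221), (291,268) and (363,285).

```bash
cat > h.py <<'E'
import numpy as np,cv2
def load(n): return dict(np.load(n))
def ray(c,u,v):
    M=c["cam_to_world"];d=np.array([(u-c["cx"])/c["fx"],-(v-c["cy"])/c["fy"],-1.])
    return M[:3,3],M[:3,:3]@d
def onz(c,u,v,z):
    o,d=ray(c,u,v);t=(z-o[2])/d[2];return o+t*d
def rectify(c,z,x0,x1,y0,y1,s=2):
    # top-down picture of plane z; rows: x decreasing, cols: y decreasing; s px/mm
    M=c["cam_to_world"];X,Y=np.meshgrid(np.arange(x1,x0,-1/s),np.arange(y1,y0,-1/s),indexing="ij")
    P=np.stack([X,Y,np.full_like(X,z)],-1)-M[:3,3];q=P@M[:3,:3]
    u=c["cx"]+c["fx"]*q[...,0]/-q[...,2];v=c["cy"]-c["fy"]*q[...,1]/-q[...,2]
    return cv2.remap(c["image"],u.astype(np.float32),v.astype(np.float32),cv2.INTER_CUBIC)
E
python3 - <<'E'
from h import *
c=load("pics/a_top.npz")
for n,u,v,z in [("module",348,214,44),("plate",352,219,6),("infeed end",258,175,24),("hood edge",151,178,57),("hood far",113,178,57),("gate",195,176,52),("cup",299,112,45),("cover",371,146,22),("sd",170,285,10),("pink",291,221,38)]:
    print(n,onz(c,u,v,z).round(),c["range_z"][v,u])
I=c["image"]
a=cv2.resize(I[145:210,100:270],None,fx=4.7,fy=4.7,interpolation=cv2.INTER_CUBIC);cv2.imwrite("pics/b1.png",a)
a=cv2.resize(I[180:256,315:391],None,fx=7,fy=7,interpolation=cv2.INTER_CUBIC);cv2.imwrite("pics/b2.png",a)
E
```

```text
module [ 494. -281.   44.] 1013.5956
plate [ 485. -299.    6.] 1016.91864
infeed end [598. -72.  24.] 1077.7938
hood edge [591. 181.  57.] 1069.6221
hood far [593. 270.  57.] 1013.257
gate [594.  78.  52.] 1071.4406
cup [ 749. -177.   45.] 1101.1737
cover [ 664. -355.   22.] 1088.7368
sd [341. 144.  10.] 1007.0765
pink [ 482. -146.   38.] 1019.1913
```

View pics/b1.png

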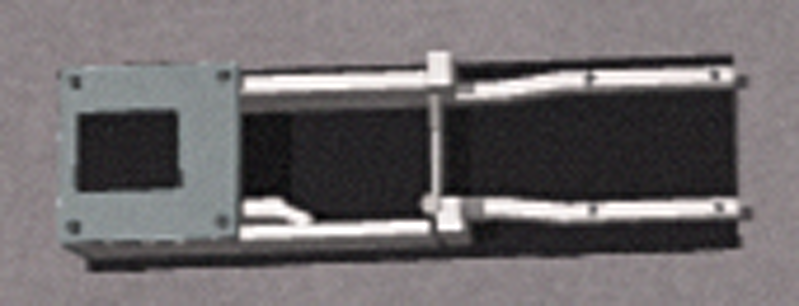

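View pics/b2.png

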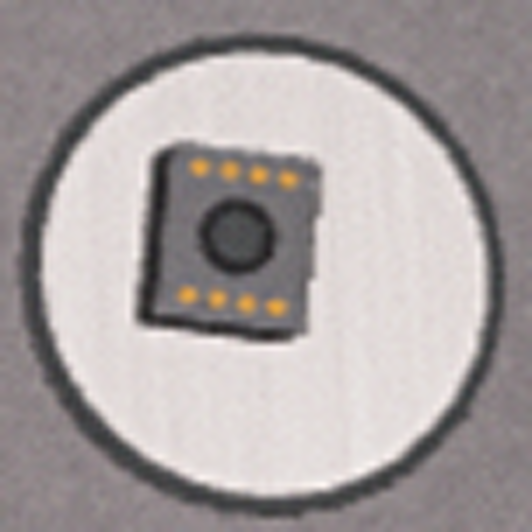

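```bash
cat >> h.py <<'E'
def wray(c,u,v):
    M=c["cam_to_world"];x,y=(u-c["cx"]),(v-c["cy"]);r=np.hypot(x,y);th=r/c["fx"]
    s=np.sin(th)/max(r,1e-9);return M[:3,3],M[:3,:3]@np.array([x*s,-y*s,-np.cos(th)])
def wonz(c,u,v,z):
    o,d=wray(c,u,v);return o+(z-o[2])/d[2]*d
def wrectify(c,z,x0,x1,y0,y1,s=2):
    M=c["cam_to_world"];X,Y=np.meshgrid(np.arange(x1,x0,-1/s),np.arange(y1,y0,-1/s),indexing="ij")
    q=(np.stack([X,Y,np.full_like(X,z)],-1)-M[:3,3])@M[:3,:3]
    rho=np.hypot(q[...,0],q[...,1]);th=np.arctan2(rho,-q[...,2]);k=c["fx"]*th/np.maximum(rho,1e-9)
    return cv2.remap(c["image"],(c["cx"]+k*q[...,0]).astype(np.float32),(c["cy"]-k*q[...,1]).astype(np.float32),cv2.INTER_CUBIC)
def down(a): # tool x at heading a from world x, pointing down
    x=np.array([np.cos(a),np.sin(a),0]);z=np.array([0,0,-1.]);return np.stack([x,np.cross(z,x),z],1)
E
python3 - <<'E'
from workcell import *
from h import *
a=np.pi/2
for nm,p in [("st",[560,70,260]),("pl",[500,-220,260])]:
    movep(p,down(a)); wait(0.2)
    c=camera("wrist");np.savez(f"pics/c_{nm}.npz",**c);cv2.imwrite(f"pics/c_{nm}.png",c["image"])
    s=read_state();print(s["time"],s["eef_pos"],s["qpos"].round(2),s["ft_force"])
E
```

```text
2.8417 [559.96423693  70.35634479 259.95936062] [-0.45  0.41  0.3   1.74 -0.14  1.01  1.47] [ 0.68767565  0.7083847  -0.62301449]
4.225 [ 500.43004018 -219.13890088  259.94326552] [ 0.02  0.39  0.39  1.79 -0.17  1.    2.04] [0.60490698 0.10756377 0.49637097]
```

View pics/c_st.png

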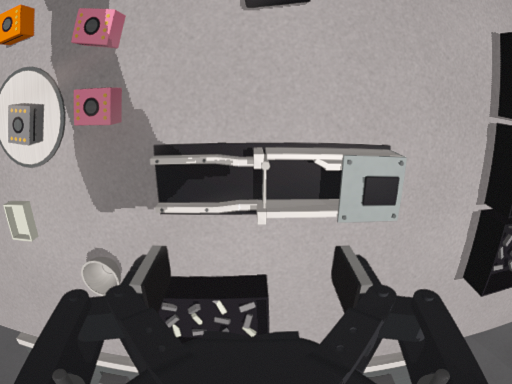

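View pics/c_pl.png

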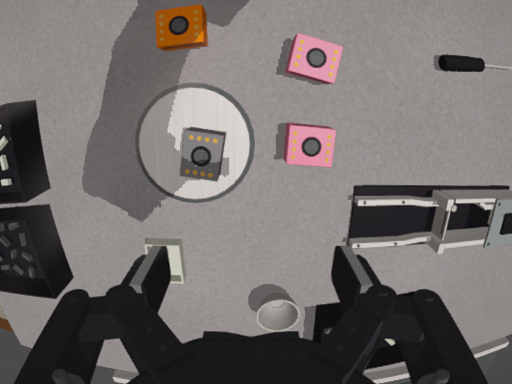

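The first wrist view shows the station from (155,185) to (400,185), with the gate at (262,180). The second shows the module on the plate at (203,155). Next I rectify both cameras onto known heights.

Run:
```python
from h import *
t=load("pics/a_top.npz");w=load("pics/c_st.npz");p=load("pics/c_pl.npz")
def grid(im,x1,y1,s=2,st=20):
    im=cv2.convertScaleAbs(im,alpha=1.3,beta=20)
    h,wd=im.shape[:2]
    for y in range(-400,400,st):
        u=int((y1-y)*s)
        if 0<=u<wd:
            cv2.line(im,(u,0),(u,6),(0,255,255),1)
            if y%100==0: cv2.putText(im,str(y),(u,16),0,.35,(0,255,0))
    for x in range(300,800,st):
        v=int((x1-x)*s)
        if 0<=v<h:
            cv2.line(im,(0,v),(6,v),(0,255,255),1)
            if x%20==0: cv2.putText(im,str(x),(8,v+4),0,.35,(0,255,0))
    return im
out=[]
for z in(24,57):
    out+= [grid(rectify(t,z,540,650,-90,290),650,290),grid(wrectify(w,z,540,650,-90,290),650,290)]
cv2.imwrite("pics/d1.png",np.vstack(out[:2]));cv2.imwrite("pics/d2.png",np.vstack(out[2:]))
out=[grid(rectify(t,44,440,550,-340,-230,3.5),550,-230,3.5),grid(wrectify(p,44,440,550,-340,-230,3.5),550,-230,3.5)]
cv2.imwrite("pics/d3.png",np.hstack(out))
```

```text
(no output)
```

View pics/d1.png

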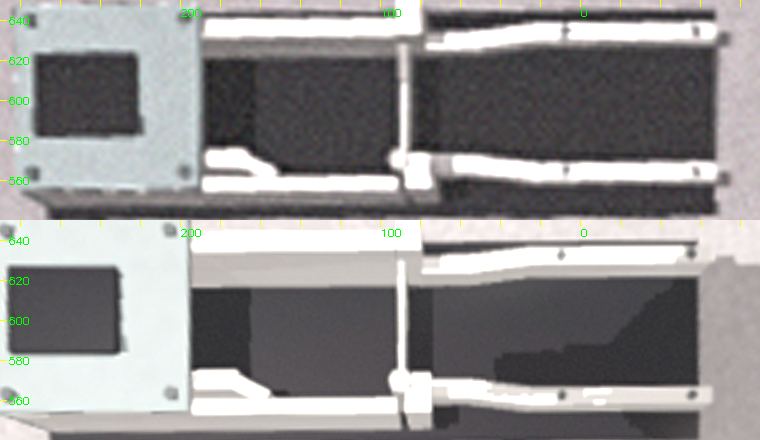

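View pics/d2.png

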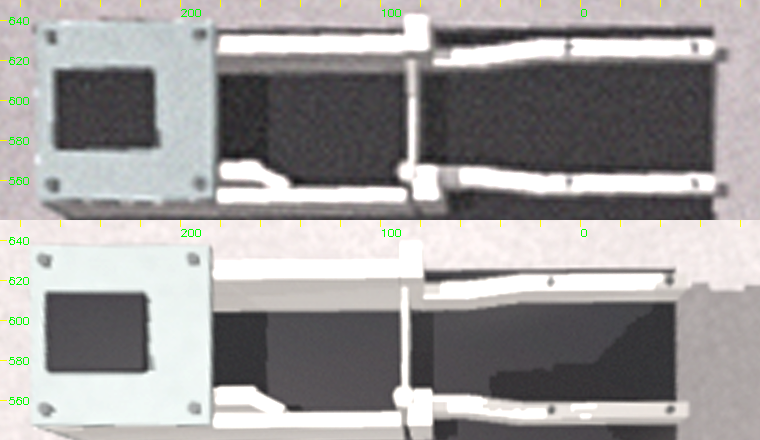

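View pics/d3.png

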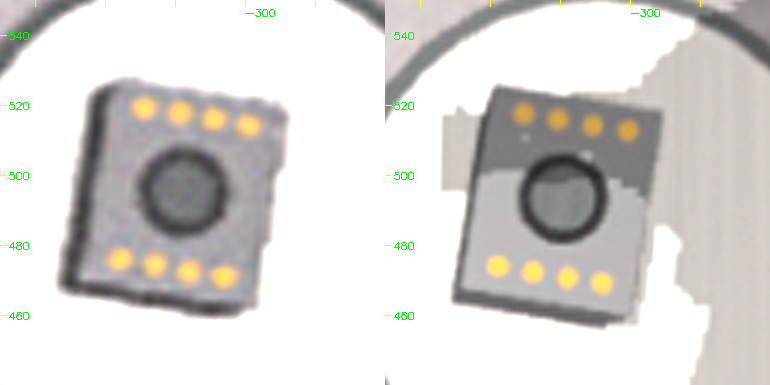

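Both views agree on the module: lens centre about (494.4, -281.6), heading about -0.163 rad. The rail screws are 70.5 mm apart at mid x≈598.5, and the gate is at y≈83. Now the station yaw, from edge fits.

Run:
```python
from h import *
t=load("pics/a_top.npz");w=load("pics/c_st.npz")
s=4
def fit(nm,z,xg,ya,yb,sign,win=6):
    # edge approx world x=xg across y range; sign=+1: brighter at larger x
    for k,c,R in(("top",t,rectify),("wr",w,wrectify)):
        im=cv2.GaussianBlur(cv2.cvtColor(R(c,z,xg-win,xg+win,ya,yb,s),cv2.COLOR_BGR2GRAY).astype(float),(0,0),2)
        g=-np.gradient(im,axis=0)*sign
        r=g.argmax(0);ok=(g.max(0)>2)&(r>2)&(r<im.shape[0]-3)
        X=xg+win-r/s;Y=yb-np.arange(im.shape[1])/s
        X,Y=X[ok],Y[ok]
        if len(X)<10: print(nm,k,"few");continue
        pf=np.polyfit(Y,X,1);m=abs(X-np.polyval(pf,Y))<0.8;pf=np.polyfit(Y[m],X[m],1)
        print(nm,k,"slope %.4f x@mid %.1f n=%d/%d med %.1f"%(pf[0],np.polyval(pf,(ya+yb)/2),m.sum(),len(X),np.median(X)))
fit("hood left",57,552,190,260,1)
fit("hood right",57,636,190,260,-1)
fit("Rwall out",52,636,90,175,-1)
fit("Rwall in",52,626,90,175,1)
fit("Lwall in",52,557,110,150,-1)
fit("Rrail out",24,638,-55,18,-1)
fit("Rrail in",24,630,-55,18,1)
fit("Lrail in",24,568,-55,18,-1)
fit("Lrail out",24,560,-55,18,1)
fit("base R",6,644,-60,60,-1,7)
fit("base L",6,552,-60,40,1,9)
```

```text
hood left top slope 0.0175 x@mid 550.3 n=234/280 med 550.2
hood left wr slope 0.0022 x@mid 548.0 n=280/280 med 548.0
hood right top slope 0.0527 x@mid 638.7 n=69/153 med 639.2
hood right wr few
Rwall out top slope -0.0071 x@mid 633.7 n=340/340 med 633.8
Rwall out wr slope -0.0054 x@mid 632.0 n=340/340 med 632.0
Rwall in top slope -0.0036 x@mid 625.5 n=340/340 med 625.5
Rwall in wr slope -0.0080 x@mid 623.5 n=340/340 med 623.5
Lwall in top slope -0.0147 x@mid 556.9 n=130/160 med 556.8
Lwall in wr slope -0.0072 x@mid 555.2 n=153/160 med 555.2
Rrail out top slope 0.0012 x@mid 638.9 n=289/292 med 638.8
Rrail out wr slope -0.0104 x@mid 637.1 n=292/292 med 637.2
Rrail in top slope 0.0184 x@mid 630.0 n=221/292 med 630.2
Rrail in wr slope -0.0088 x@mid 628.3 n=152/292 med 628.2
Lrail in top slope 0.0022 x@mid 568.9 n=291/292 med 568.8
Lrail in wr slope 0.0002 x@mid 566.9 n=292/292 med 567.0
Lrail out top slope 0.0179 x@mid 560.0 n=254/292 med 560.0
Lrail out wr slope 0.0002 x@mid 555.1 n=250/292 med 555.0
base R top slope -0.0278 x@mid 642.6 n=253/480 med 643.2
base R wr slope -0.0266 x@mid 643.9 n=351/480 med 644.2
base L top slope 0.0002 x@mid 560.1 n=365/365 med 560.2
base L wr slope 0.0009 x@mid 558.2 n=383/400 med 558.2
```

```bash
cat >> h.py <<'E'
YAW=np.pi/2+0.005
def lane(s,z): # station x mm -> world
    y=83+s; return [598.4-0.006*(y+18),y,z]
E
python3 - <<'E'
from workcell import *
from h import *
R=down(-0.163)
movep([494.4,-281.6,110],R)
print(movel([494.4,-281.6,15],max_speed=80,guard=8))
s=read_state();print(s["time"],s["eef_pos"],s["ft_force"])
clamp();wait(0.2)
s=read_state();print(s["time"],s["eef_pos"],s["finger_gap"],s["ft_force"])
c=camera("scene");cv2.imwrite("pics/e1.png",cv2.resize(c["image"][180:320,90:290],None,fx=4,fy=4,interpolation=cv2.INTER_CUBIC))
c=camera("wrist");cv2.imwrite("pics/e2.png",c["image"])
E
```

```text
False
6.7417 [ 494.6338355  -281.73915674   15.44705422] [ 0.51212519 -0.41781274 -0.05383375]
7.325 [ 494.54015879 -281.60207441   15.53357999] 58.86670111878963 [-2.18140815  2.20910866  9.74368018]
```

View pics/e1.png

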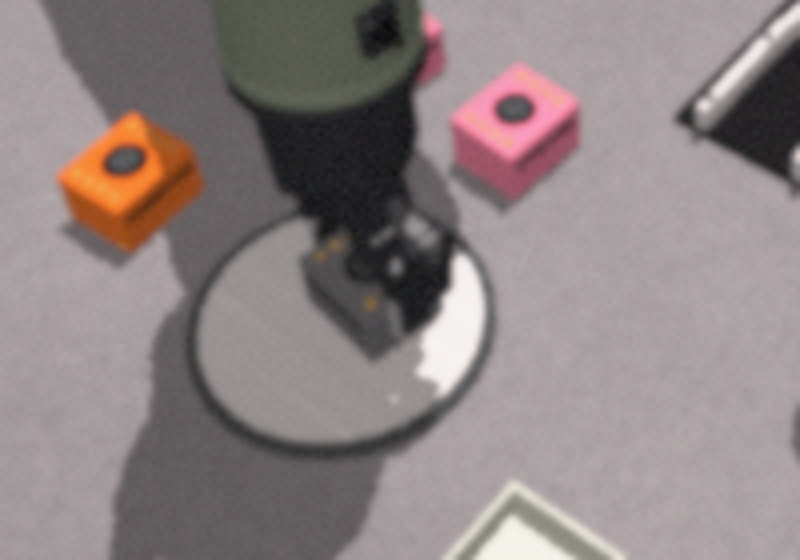

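View pics/e2.png

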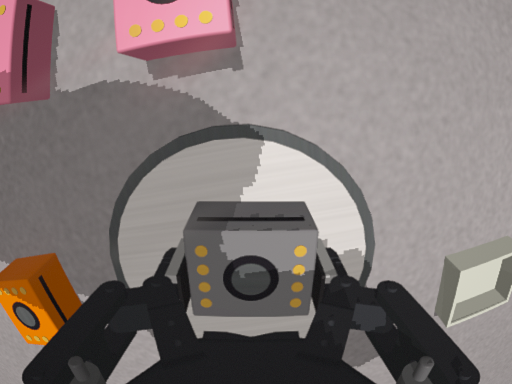

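The wrist view shows the module squarely between the pads (centre (250,278)), gap 59 mm. Now I lift and carry it.

Run:
```python
from workcell import *
from h import *
movel([494.5,-281.6,130],max_speed=120)
movep(lane(-100,130),down(YAW))
wait(0.2);s=read_state();print(s["time"],s["eef_pos"],s["finger_gap"],s["ft_force"])
c=camera("wrist");cv2.imwrite("pics/f1.png",c["image"])
c=camera("top");cv2.imwrite("pics/f2.png",c["image"])
```

```text
9.8333 [598.20778201 -18.20500818 129.8756703 ] 58.90300697466755 [ 0.71935094  0.3101464  -2.49048052]
```

View pics/f1.png

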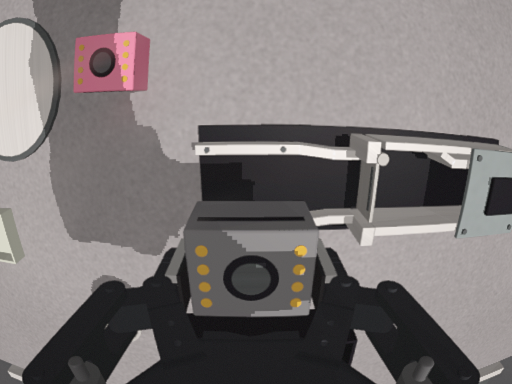

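The module is held square, and the rails run parallel to it. Lowering into the infeed.

Run:
```python
from workcell import *
from h import *
print(movel(lane(-100,50),max_speed=80,guard=8))
print(movel(lane(-100,15.8),max_speed=25,guard=6))
s=read_state();print(s["time"],s["eef_pos"],s["ft_force"])
c=camera("wrist");cv2.imwrite("pics/g1.png",c["image"])
```

```text
False
False
12.6 [598.49055724 -16.96977717  15.9558729 ] [-0.78003463 -0.72377416 -1.59152564]
```

View pics/g1.png

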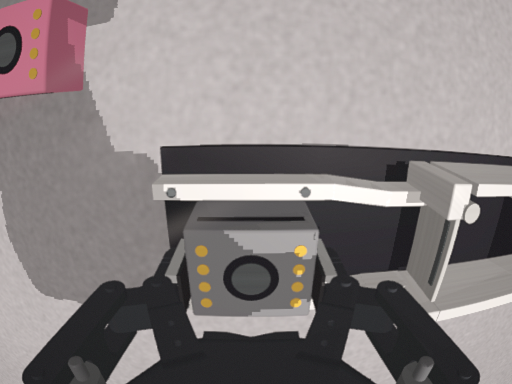

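The module sits between the rails, so I release, lift and check.

Run:
```python
from workcell import *
from h import *
open_gripper();wait(0.3)
s=read_state();print(s["time"],s["finger_gap"],s["ft_force"])
movel(lane(-100,130),max_speed=120)
movep(lane(-185,130),down(0.005))
clamp();wait(.2)
t=camera("top");w=camera("wrist");s=read_state();print(s["time"],s["finger_gap"],s["eef_pos"],s["ft_force"])
cv2.imwrite("pics/h1.png",np.vstack([cv2.resize(rectify(t,44,550,650,-130,130,3),(780,300)),wrectify(w,44,550,650,-130,130,3)[:,:780]]))
cv2.imwrite("pics/h2.png",w["image"])
```

```text
13.3333 85.60585535053542 [ 0.16010376  0.35452572 -0.0129557 ]
16.575 0.14523684008642904 [ 598.89275859 -102.04725837  129.99679996] [ 0.16825534 -0.16407915  0.01058782]
```

View pics/h1.png

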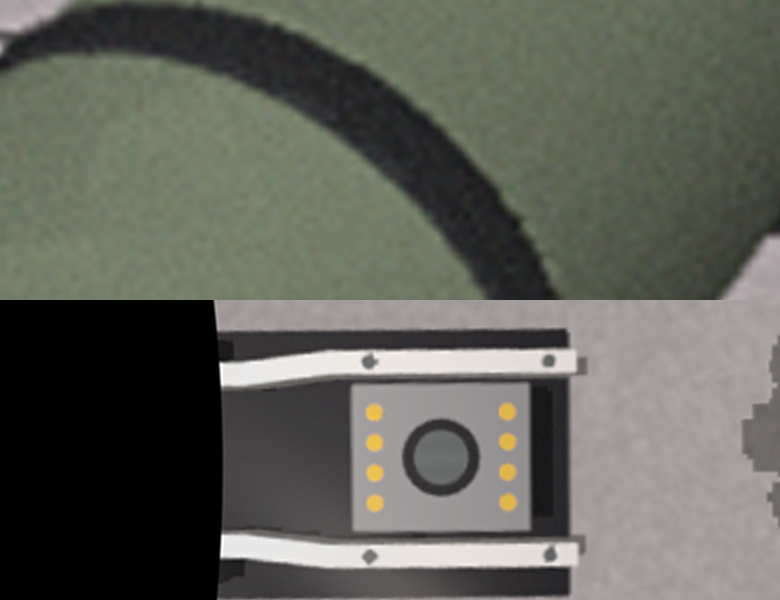

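View pics/h2.png

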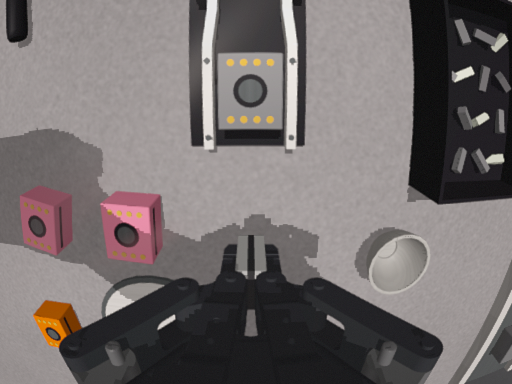

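The rectified wrist view puts the module's lens at (597.7, -16.7), which is station x≈-100 and centred between the rails. Before pushing I check the shape of the closed gripper, since it has to fit between the gate posts.

Run:
```python
from workcell import *
from h import *
w=camera("wrist");np.savez("pics/i.npz",**w);s=read_state();T=s["eef_pos"]
M=w["cam_to_world"];print((M[:3,3]-T).round())
# range -> points
v,u=np.mgrid[200:384,40:470];rz=w["range_z"][200:384,40:470]
x=u-w["cx"];y=v-w["cy"];r=np.hypot(x,y);th=r/w["fx"]
k=np.tan(th)/np.maximum(r,1e-9)
P=np.stack([x*k*rz,-y*k*rz,-rz],-1)@M[:3,:3].T+M[:3,3]-T
ok=(rz>0)
z=P[...,2];lat=P[...,0];fw=P[...,1]
for h in range(0,110,8):
    m=ok&(z>=h)&(z<h+8)&(abs(fw)<60)
    if m.sum(): print(h,m.sum(),"lat %.0f..%.0f fwd %.0f..%.0f"%(lat[m].min(),lat[m].max(),fw[m].min(),fw[m].max()))
```

```text
[ -1.  81. 144.]
0 83 lat -13..12 fwd 6..12
8 384 lat -14..13 fwd 6..12
16 453 lat -14..13 fwd 6..12
24 539 lat -14..13 fwd 6..12
32 659 lat -14..13 fwd -12..12
40 1007 lat -31..31 fwd -12..14
48 2581 lat -39..38 fwd -12..15
56 3767 lat -45..44 fwd -11..15
64 3485 lat -51..50 fwd -11..18
72 5129 lat -57..57 fwd -12..19
80 5876 lat -63..61 fwd -8..19
88 7715 lat -62..61 fwd -4..21
96 2312 lat -55..54 fwd 2..21
```

Closed fingers are ±14 mm wide up to 40 mm above the tip, so TCP z=18 clears the 52 mm posts. Starting the push, up to just short of the gate.

```bash
cat >> h.py <<'E'
import workcell as W
def adv(s0,s1,z=18,step=10,v=30,g=14,log=True):
    out=[];hit=False
    for s in list(np.arange(s0+step,s1+1e-6,step)):
        hit=W.movel(lane(s,z),max_speed=v,guard=g)
        st=W.read_state();f=st["ft_force"];out.append((round(st["eef_pos"][1]-83,1),)+tuple(f.round(1)))
        if hit: break
    if log: print(hit,out,"t",st["time"])
    return hit,out
E
python3 - <<'E'
from workcell import *
from h import *
movep(lane(-168,80),down(0.005))
print(movel(lane(-168,18),max_speed=80,guard=6))
adv(-168,-78,step=30,v=35,g=8)
w=camera("wrist");cv2.imwrite("pics/j.png",w["image"])
E
```

```text
False
False [(np.float64(-138.2), np.float64(0.1), np.float64(-0.5), np.float64(-0.0)), (np.float64(-108.0), np.float64(-0.6), np.float64(-0.5), np.float64(0.6)), (np.float64(-78.1), np.float64(0.1), np.float64(-0.3), np.float64(-0.1))] t 20.9
```

View pics/j.png

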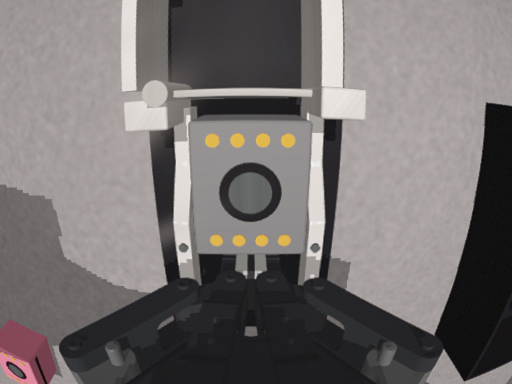

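The module is straight in the narrow lane and a few mm short of the closed flap (row 95). I'm pushing on through the gate.

Run:
```python
from workcell import *
from h import *
h,o=adv(-78,2,step=10,v=25,g=13)
w=camera("wrist");cv2.imwrite("pics/k.png",w["image"])
```

```text
False [(np.float64(-67.7), np.float64(-0.1), np.float64(-0.2), np.float64(0.4)), (np.float64(-57.7), np.float64(1.3), np.float64(-2.2), np.float64(-1.0)), (np.float64(-47.5), np.float64(-0.0), np.float64(-0.8), np.float64(1.0)), (np.float64(-37.6), np.float64(-1.0), np.float64(-0.2), np.float64(0.6)), (np.float64(-27.6), np.float64(-0.8), np.float64(0.0), np.float64(0.3)), (np.float64(-17.6), np.float64(-0.4), np.float64(0.4), np.float64(0.7)), (np.float64(-7.6), np.float64(-0.6), np.float64(-0.6), np.float64(-0.2)), (np.float64(2.4), np.float64(-0.8), np.float64(0.1), np.float64(-0.5))] t 25.35
```

View pics/k.png

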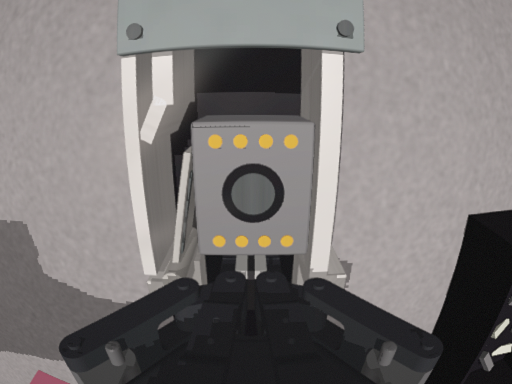

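The flap is open along the module's left side (190,200), and the module is straight. Readings at rest relax to about 0, so next I go on past the flap's drop and then advance in fine steps.

Run:
```python
from workcell import *
from h import *
h,o=adv(2,37,step=7,v=25,g=12)
if not h: h,o=adv(37,53,step=4,v=16,g=10)
w=camera("wrist");cv2.imwrite("pics/l.png",w["image"])
```

```text
False [(np.float64(9.4), np.float64(-0.8), np.float64(0.1), np.float64(-0.2)), (np.float64(16.4), np.float64(-0.4), np.float64(-0.1), np.float64(0.5)), (np.float64(23.4), np.float64(-0.5), np.float64(0.2), np.float64(-0.5)), (np.float64(30.4), np.float64(-1.2), np.float64(0.9), np.float64(0.5)), (np.float64(37.4), np.float64(0.4), np.float64(0.2), np.float64(0.1))] t 27.5667
False [(np.float64(41.2), np.float64(0.6), np.float64(-0.8), np.float64(-0.2)), (np.float64(45.3), np.float64(-0.0), np.float64(-0.3), np.float64(1.2)), (np.float64(49.3), np.float64(0.3), np.float64(0.5), np.float64(-0.7)), (np.float64(53.3), np.float64(0.2), np.float64(-1.2), np.float64(0.4))] t 29.1667
```

View pics/l.png

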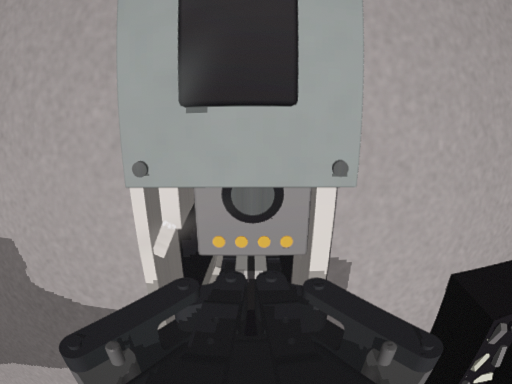

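The flap has dropped onto the pusher (215,265), and the module's front is under the hood. I now feel for the block in 1 mm steps.

```bash
cat >> h.py <<'E'
def fmean(n=5):
    a=[]
    for _ in range(n):
        W.wait(0.03);a.append(W.read_state()["ft_force"])
    return np.mean(a,0)
E
python3 - <<'E'
from workcell import *
from h import *
o=[];base=fmean()[1];o.append(base);s=53
while s<82:
    s+=1;h=movel(lane(s,18),max_speed=10,guard=9);f=fmean(3)[1]
    o.append(round(f,1))
    if f<base-2 : 
        f2=fmean(6)[1];o.append(("chk",round(f2,1)))
        if f2<base-1.8: break
    if h: print("guard",s);break
st=read_state();print(s,o,st["eef_pos"],st["time"])
E
```

```text
55 [np.float64(0.5305634563231465), np.float64(-0.7), np.float64(-1.7), ('chk', np.float64(-1.8))] [597.45057381 137.94147201  18.00275032] 30.2833
```

Run:
```python
from workcell import *
from h import *
o=[];s=55
while s<82:
    s+=1;h=movel(lane(s,18),max_speed=10,guard=9);f=fmean(4)[1]
    o.append((s,round(f,1)))
    if f<-3.3 or h: break
print(h,o,read_state()["time"])
```

```text
False [(56, np.float64(-1.5)), (57, np.float64(-1.0)), (58, np.float64(-0.9)), (59, np.float64(-0.7)), (60, np.float64(-1.2)), (61, np.float64(-0.9)), (62, np.float64(-0.7)), (63, np.float64(-0.6)), (64, np.float64(-0.2)), (65, np.float64(-0.4)), (66, np.float64(-0.7)), (67, np.float64(-0.9)), (68, np.float64(-0.5)), (69, np.float64(0.0)), (70, np.float64(-0.3)), (71, np.float64(-0.1)), (72, np.float64(-1.8)), (73, np.float64(-5.0))] 37.1833
```

Contact at s≈72 to 73. I continue in 0.5 mm steps and watch the spring's slope.

Run:
```python
from workcell import *
from h import *
o=[];s=73
while s<76:
    s+=.5;h=movel(lane(s,18),max_speed=8,guard=6);f=fmean(4)[1]
    o.append((s,round(f,1),round(read_state()["eef_pos"][1]-83,2)))
    if f<-11 or h: break
print(h,o,read_state()["time"])
w=camera("wrist");cv2.imwrite("pics/m.png",w["image"])
```

```text
False [(73.5, np.float64(-5.5), np.float64(72.98)), (74.0, np.float64(-6.4), np.float64(73.3)), (74.5, np.float64(-7.2), np.float64(73.66)), (75.0, np.float64(-8.2), np.float64(73.96)), (75.5, np.float64(-9.4), np.float64(74.29)), (76.0, np.float64(-9.9), np.float64(74.6))] 39.4833
```

View pics/m.png

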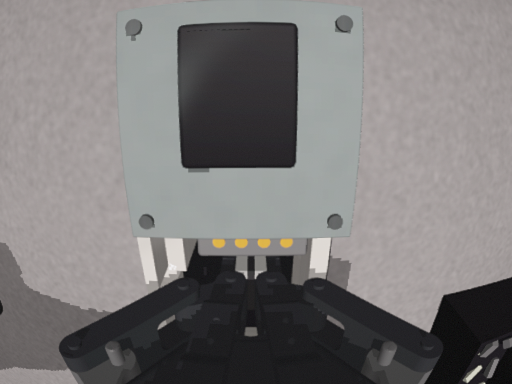

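The force climbs at the expected slope (about 2.5 N/mm), with the block about 2 to 2.5 mm in. A little further, to roughly 13 N.

Run:
```python
from workcell import *
from h import *
o=[];s=76
while s<78.5:
    s+=.5;h=movel(lane(s,18),max_speed=8,guard=6);f=fmean(4)[1]
    o.append((s,round(f,1),round(read_state()["eef_pos"][1]-83,2)))
    if f<-12.7 or h: break
wait(.4)
print(h,o,read_state()["time"])
```

```text
False [(76.5, np.float64(-10.3), np.float64(74.92)), (77.0, np.float64(-11.2), np.float64(75.28)), (77.5, np.float64(-12.2), np.float64(75.62)), (78.0, np.float64(-12.9), np.float64(75.93))] 41.4667
```

The block is pressed about 3.4 to 3.9 mm at 12.9 N. Now I ease back slowly, then lift straight up.

Run:
```python
from workcell import *
from h import *
o=[]
for s in (76.5,75,73.5,72.5,71.5,70.5,69.5):
    movel(lane(s,18),max_speed=4);f=fmean(3)
    o.append((s,f.round(1).tolist(),round(read_state()["eef_pos"][1]-83,2)))
print(o,read_state()["time"])
w=camera("wrist");cv2.imwrite("pics/n.png",w["image"])
```

```text
[(76.5, [-0.0, -9.1, 2.0], np.float64(75.3)), (75, [0.0, -7.3, 1.2], np.float64(74.21)), (73.5, [0.8, -6.1, 0.5], np.float64(73.19)), (72.5, [0.4, -3.9, 0.5], np.float64(72.56)), (71.5, [-0.1, 0.0, -0.1], np.float64(71.79)), (70.5, [0.1, -0.2, -0.0], np.float64(70.54)), (69.5, [-0.4, -0.2, 0.1], np.float64(69.54))] 45.3417
```

View pics/n.png

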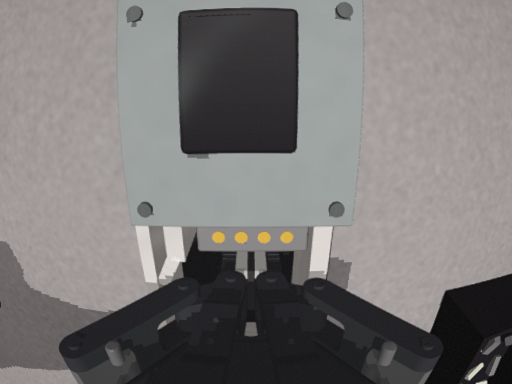

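The spring force fell smoothly to 0 at s≈72, so the block is back out and the pusher is free of the module. Lifting and checking.

Run:
```python
from workcell import *
from h import *
print(movel(lane(69.5,150),max_speed=60,guard=8))
f=fmean(3);print(f)
movep([500,70,260],down(np.pi/2));wait(.3)
w=camera("wrist");t=camera("scene");cv2.imwrite("pics/o.png",w["image"]);cv2.imwrite("pics/o2.png",cv2.resize(t["image"][110:240,240:400],None,fx=4.5,fy=4.5,interpolation=cv2.INTER_CUBIC))
cv2.imwrite("pics/o3.png",wrectify(w,45,540,650,-10,220,3.3));print(read_state()["time"])
```

```text
False
[ 0.08523903  0.04003439 -0.05342405]
49.475
```

View pics/o.png

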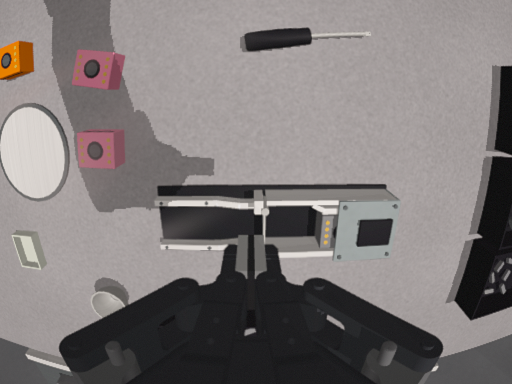

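View pics/o3.png

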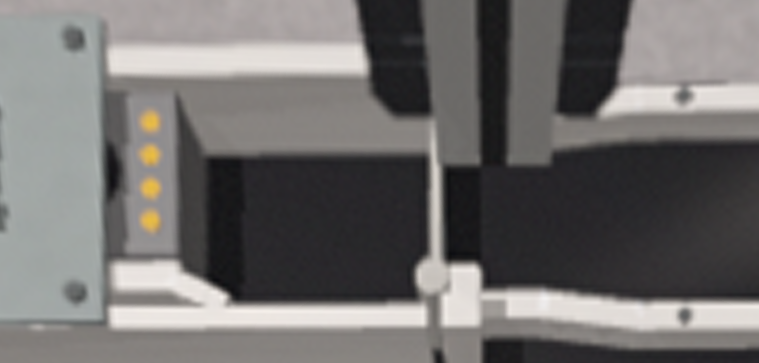

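The flap is closed across the gate (column 435). The module's rear is at s≈83, so its centre is about 113 mm beyond the gate and within 1 mm of the lane's middle. The robot is clear, so I hand in.

Run:
```python
from workcell import *
finish_job();print(read_state()["time"])
```

```text
the job is handed in; nothing more can be done
the job is handed in; nothing more can be done
```

The job is handed in at about 50 s of the 72 s allowed; no verdict was reported.

**What I did**
- **Placing:** I gripped the module end to end, set it down upright in the infeed about 100 mm before the gate, and let go.
- **Pushing:** I pushed it through the flap with the closed fingers. No force guard tripped.
- **Pressing:** I felt the contact block begin to give with the pusher tip about 72.5 mm beyond the gate. I pressed to 12.9 N, which I estimate at 3.4 to 3.9 mm, then eased back until the force fell smoothly to 0 and lifted out.

**Last checks**
- **Module:** the wrist view shows it straight, with its centre about 113 mm beyond the gate and within about 1 mm of the lane's middle.
- **Flap:** it is closed behind the module.
- **Robot:** it is clear of everything, with tool force about 0.
- **Bystanders:** by eye, all three look where they were; I did not measure them.

**What was less certain**
- **Camera disagreement:** the top and wrist cameras differed by about 2 mm on the station, so I used their mean.
- **Block:** it cannot be seen. Its press depth and its return are inferred from force and arm position only.

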